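# Roll the speaker onto its felt pad

### The arm

A 7-joint arm with a two-finger parallel gripper is mounted at the origin on the work surface. World frame = base frame: x ahead of the robot, y to its left, z up, the work surface at z = 0. Lengths are in mm, angles in rad, forces in N, time in s.
With the tool pointing down it reaches from about 400 to 900 mm from the base axis. Payload 5.6 kg.
Tool frame: the origin (TCP) lies between the finger pads; the fingertips stand 8 mm ahead of it and the grasp point (between the pads) lies 11 mm behind it; z points along the fingers, y is the line along which they close (so a half turn about z gives the same grasp; the last joint's range is limited). The gripper opens to 92 mm and grips with 3 to 60 N. Pads are 20 mm wide; open, the fingers measure 128 mm over their backs; the gripper's body (75 mm by 189 mm) begins 69 mm behind the grasp point.
Start: joints at [1.28, 0.468, -0.012, 1.603, 0.006, 1.071, -0.056], TCP at [159.384, -630.163, 222.592] pointing down, gripper open.
Joint ranges: [-2.53, 2.53], [-0.31, 2.02], [-1.57, 1.55], [0.28, 2.44], [-1.29, 4.43], [0.15, 1.84], [-2.92, 2.92]. Speed limits (rad/s): [2.57, 2.57, 3.14, 3.14, 3.14, 3.14, 3.14].

### API

Orientations are given as a 3x3 rotation matrix whose columns are the frame's x, y, z axes.
In Python, from cell import r, optics gives the robot as it stands.
- The arm moves only by the tool servo_tool, never from a script. Its argument "motion" is a list that holds one entry, the list of rows, each a list of 5 numbers: the shift along the world's x, y, z in cm, then the turn about the world's z in rad, then the finger opening in cm, from 0 to 9.19. In form: [[[tx, ty, tz, yaw, jaw], ...]]. A call has 1 to 20 rows; each row is the pose to reach, as a shift and turn from the pose commanded when the call began; what a row does not reach only later rows make up. A row lasts 1/12 s, in which the tool goes at most 41.7 mm and 7.16 degrees, less where a joint would pass 70% of its speed; a pose out of reach is approached as far as the arm can. A call with a gripper value outside its range is refused whole. The fingers move at their own pace and stop on an object; "newtons" is the grip in N (left out, the last holds). Time passes only in rows, so rows that repeat a pose let the fingers close. It gives the time, the measured TCP pose, the force, the opening and the grip force at its end, in the units of the state.
- r.sense(): the state, without advancing time (a new reading comes with each control period).
- optics.snapshot(name): name is "scene" or "top" or "wrist"; returns (picture, depth): 400x640x3 uint8, red, green, blue; 400x640 float32, mm along the optical axis (not along the pixel's ray), 0 where there is no reading.
- optics.get_calibration(name): a dict with "camera_matrix" (3x3 intrinsics, pixels), "rvec" (rotation vector, rad) and "tvec" (3), from world to camera coordinates, as OpenCV has them. Camera axes: x right, y down, z forward; pixel columns grow to the right and rows downward; lengths in mm; the calibration is good to about 2 mm. The wrist camera is an equidistant fisheye: a pixel r from the principal point sees the ray r / f radians off the axis. A picture is of the moment at which its call begins: read the wrist's pose just before it. get_calibration takes no time and is no camera call; for the wrist camera it gives the pose at the moment of the call.
- r.hand_in(): hands the job in; it is judged then, once.
Trained networks look in the newest picture that a camera, given by its name, has taken for a name from the list of things; names that differ only in an ending like _2 or _b are one class to them, and where a whole thing is asked for, a point or a joint stands for the part that bears it (a point fixed in the world has none). Each returns a list of dicts, best first, with "score" (0 to 1); they miss things now and then, are a little off and sometimes report something else, mostly with a low value. They report only what shows in the picture. A call takes as long as a camera call. They do not tell look-alikes from the thing itself.
- optics.regions_of(camera, label): "mask" (400x640 bool, what is visible of it) and "at" ([column, row] in pixels, amid what is visible of it).
- optics.mark_of(camera, label): "at" ([column, row] in pixels: a listed point, or the origin of a listed thing).
The state is a dict: "t": time; "joints": joint angles; "qd": joint speeds; "effort": joint torques, N m; "position": TCP position; "eef_rot": TCP orientation; "contact_force": force on the tool from outside, world axes, zero at the start; "moment": the same for the moment, N m; "finger_gap": finger opening in mm; "gripper_force": force on a finger pad.
Only numpy, scipy, OpenCV 4.12 (cv2) and the standard library are available. Lean on these libraries where they do the work, as an engineer would, in place of code of your own. Each camera call takes 0.05 s, during which the arm holds its last target. There are 200 camera calls.

### The job

The portable speaker lies on its side on the bare glass, short of its felt pad. With the fingertips on top of it, roll it slowly forward onto the pad so that it comes to rest along the pad's centre line with both ends on the felt, and leave it lying still there. Roll it without sliding, lifting or tipping it, do not shove it from low down at its side, and leave the things on the tray as they are.

Things in the scene. Friction and masses are not known exactly. Their poses are not given: they have to be found in the camera images.
- speaker: Loose cylindrical speaker on its side, about 0.5 kg: teal body 67 mm in diameter, with a pale ring 70 mm in diameter, 14 mm wide, at each end; 176 mm overall. It rolls on the rings and soon stops by itself if let go slowly. Origin mid-length on its axis, 35 mm above what it lies on (teal top: 68.5 mm). y axis along the cylinder; the black button strip (+z) faces up at the start and turns with it.
- pad: Grey-brown felt pad with leather-bound edge, fixed on the glass, 120 mm (x) by 240 mm (y), 2 mm thick, square-edged: the speaker climbs the edge when rolled. Origin at the centre of its underside, on the glass (height 0). Its y axis is the centre line along which the speaker shall lie; the speaker starts 90 to 150 mm away on the -x side (the robot's side), nearly parallel, and rolls to +x.
- tray: Fixed oval smoked acrylic tray to the left, 380 mm (its x) by 250 mm (its y), rim 18 mm high, floor 5 mm thick, carrying the bottles and the canister. Origin at the centre of its underside.
- crystal_bottle: Faceted crystal bottle with stopper, 72 mm across, 130 mm high, loose on the tray; not to be disturbed. Origin at the centre of its underside.
- pump_bottle: Matte white pump bottle, capped, 58 mm in diameter, 172 mm high, loose on the tray; not to be disturbed. Origin at the centre of its underside.
- canister: White ceramic canister with blue lid and push-button latch, 85 mm in diameter, 90 mm high, loose on the tray; not to be disturbed. Origin at the centre of its underside.
Things that resemble listed ones, but are neither listed nor needed, are in the scene too. Several things look just like the speaker: the one meant starts farthest to the robot's left.

How it is judged (in metres and radians):
On the way:
1. the speaker has rolled through a good quarter turn (angle between speaker's own z axis and vertical above 1.2 rad), for 0.05 s.
At the end, for the whole second after the job is handed in: The speaker lies still on the felt: its axis within 15 mm of the pad's centre line and within 0.2 rad of parallel to it, its middle within 30 mm of the pad's middle lengthwise (both ends on the pad) (x of speaker in the frame of pad between -0.015 and 0.015 m and y of speaker in the frame of pad between -0.03 and 0.03 m and angle between the y axis of speaker and the y axis of pad, either way round below 0.2 rad and height (world z) of speaker between 0.034 and 0.041 m and linear speed of speaker below 0.01 m/s and angular speed of speaker below 0.2 rad/s); the robot touches nothing.
It fails at once if the speaker is lifted (axis more than 11 mm above rolling height on the glass) or tipped up on one end (more than 0.1 rad) (height (world z) of speaker above 0.046 m or angle between speaker's own y axis and vertical below 1.47 rad or angle between speaker's own y axis and vertical above 1.67 rad).
It fails at once if the speaker is slid along without turning (over 20 mm/s at under 0.2 rad/s) (linear speed of speaker above 0.02 m/s and angular speed of speaker below 0.2 rad/s).
It fails at once if the speaker is shoved with the fingertips lower than its mid-height (contact force between the fingers and speaker above 0.5 N and height (world z) of the grasp point below 0.055 m).
It fails at once if the speaker is sent off fast (over 0.3 m/s) (linear speed of speaker above 0.3 m/s).
It fails at once if a bottle or the canister on the tray is moved more than 15 mm (distance of any of crystal_bottle, pump_bottle, canister from where it was at the start of the episode above 0.015 m).
It also fails if it takes over 58 s, if anything falls off the work surface, if the arm or the gripper's body presses on something with over 40 N, if the wrist force passes 120 N, or if a joint passes its speed limit or range.

## Working session

There is one attempt and no reset: what is moved stays moved. The work goes in short steps, Python scripts to look and compute and a tool call to move; the robot and the scene stay as the last step left them, time stands still between calls to the robot, and variables do not carry over. Pictures are saved under pics/ and viewed, at most 10 in all, crops included, and the job is handed in when it is done.

Besides the shell and the picture viewer there is one more tool, called after "Emit:" by a JSON object that holds its "fn" and its "kwargs", one argument or row to a line. servo_tool: Moves the arm, as the interface text tells. Its arguments: {"type":"object","properties":{"motion":{"type":"array"},"newtons":{"type":"number"}},"required":["motion"]}

```bash
mkdir -p pics
cat > h.py <<'E'
import numpy as np, cv2
from cell import r, optics
def cam(n):
    c=optics.get_calibration(n); K=np.array(c["camera_matrix"]); R=cv2.Rodrigues(np.array(c["rvec"],float))[0]; return K,R,np.array(c["tvec"],float).ravel()
def cloud(n,d):
    K,R,t=cam(n); v,u=np.mgrid[:400,:640]
    P=np.stack([(u-K[0,2])/K[0,0]*d,(v-K[1,2])/K[1,1]*d,d],-1)
    return (P-t)@R
E
python3 - <<'E'
from h import *
for n in("top","scene"):
    p,d=optics.snapshot(n); cv2.imwrite(f"pics/{n}.png",p[...,::-1]); np.savez(f"{n}.npz",p=p,d=d)
    W=cloud(n,d)
    for l in("speaker","pad","tray"):
        for q in optics.regions_of(n,l)[:6]:
            m=q["mask"]&(d>0); w=W[m]
            print(n,l,round(q["score"],2),np.round(q["at"]),m.sum(),np.round(np.median(w,0)) if len(w) else "", np.round(np.percentile(w,[2,98],axis=0)).tolist() if len(w) else "")
s=r.sense();print(s["t"],s["position"],s["eef_rot"])
E
```

```text
top speaker 0.92 [434. 130.] 1280 [ 665. -333.   63.] [[606.0, -410.0, 32.0], [727.0, -256.0, 73.0]]
top speaker 0.91 [425. 271.] 1380 [ 228. -304.   62.] [[156.0, -381.0, -1.0], [295.0, -230.0, 73.0]]
top speaker 0.67 [356. 186.] 1238 [492. -97.  63.] [[459.0, -182.0, 37.0], [528.0, -15.0, 73.0]]
top speaker 0.57 [436. 200.] 1326 [ 448. -329.   62.] [[396.0, -416.0, 4.0], [500.0, -248.0, 73.0]]
top pad 0.94 [350. 150.] 2809 [609. -76.   2.] [[545.0, -191.0, -5.0], [671.0, 38.0, 8.0]]
top tray 0.73 [216. 161.] 5661 [572. 344.   5.] [[400.0, 214.0, -2.0], [747.0, 448.0, 19.0]]
scene speaker 0.98 [215. 180.] 1194 [ 458. -327.   62.] [[403.0, -412.0, 24.0], [504.0, -250.0, 73.0]]
scene speaker 0.77 [177. 236.] 1441 [ 677. -326.   64.] [[606.0, -420.0, 6.0], [735.0, -254.0, 73.0]]
scene speaker 0.69 [273. 216.] 1336 [504. -94.  63.] [[462.0, -185.0, 11.0], [530.0, -11.0, 73.0]]
scene speaker 0.61 [254. 129.] 1098 [ 233. -302.   60.] [[161.0, -380.0, 0.0], [296.0, -229.0, 73.0]]
scene pad 0.9 [269. 254.] 3109 [608. -76.   3.] [[543.0, -194.0, -2.0], [670.0, 39.0, 7.0]]
scene tray 0.93 [408. 303.] 7329 [593. 347.   6.] [[408.0, 209.0, 1.0], [744.0, 445.0, 21.0]]
0.4 [ 159.38985291 -630.07833101  222.43692659] [[ 9.69460302e-01  2.45248264e-01 -1.11569184e-04]
 [ 2.45248285e-01 -9.69460272e-01  2.43636449e-04]
 [-4.84104756e-05 -2.63558016e-04 -9.99999964e-01]]
```

View pics/top.png

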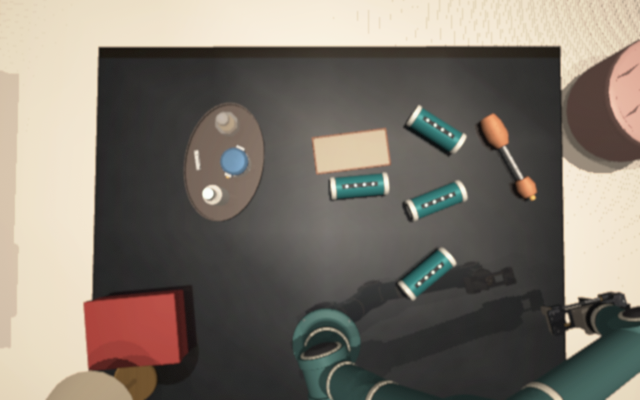

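View pics/scene.png

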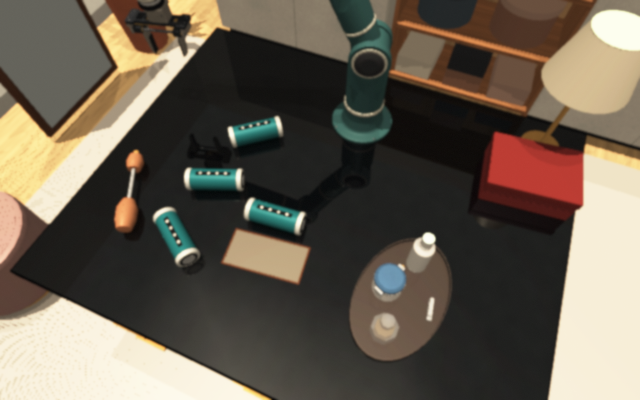

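The top picture shows four look-alikes: (356,186), (436,200), (425,271) and (436,130). The one farthest left is (356,186), next to the pad at (350,150). I'll fit its pose and the pad's, and check with a crop.

```bash
cat >> h.py <<'E'
from scipy.optimize import least_squares
def plane_pts(n,uv,z):
    K,R,t=cam(n); ray=np.c_[(uv-K[:2,2])/[K[0,0],K[1,1]],np.ones(len(uv))]@R; C=-R.T@t
    return (C+ray*((z-C[2])/ray[:,2])[:,None])[:,:2]
def near(n,l,xy,tol=80):
    d=D[n]; W=cloud(n,d); best=None
    for q in optics.regions_of(n,l):
        m=q["mask"]&(d>0); c=np.median(W[m],0)[:2]
        if np.hypot(*(c-xy))<tol: return q["mask"],W[m]
D={};P={}
def snap(n): P[n],D[n]=optics.snapshot(n)
def speaker(n,xy,z=35,tol=60):
    g=near(n,"speaker",np.array(xy),tol)
    if g is None: print(n,"none"); return
    w=g[1]; w=w[(w[:,2]>20)&(w[:,2]<85)]
    def f(p):
        dx=w[:,:2]-p[:2]; a=np.array([np.cos(p[2]),np.sin(p[2])])
        perp=dx@a; return np.hypot(perp,w[:,2]-p[3])-34
    s=least_squares(f,[*np.median(w[:,:2],0),0.,z],loss="soft_l1",f_scale=2)
    p=s.x; u=np.array([-np.sin(p[2]),np.cos(p[2])]); L=(w[:,:2]-p[:2])@u; lo,hi=np.percentile(L,[1,99])
    c=p[:2]+u*(lo+hi)/2
    print(n,"spk c",c.round(1),"yaw",p[2].round(3),"z",p[3].round(1),"len",round(hi-lo)); return c,p[2]
def pad(n):
    m=near(n,"pad",np.array([608,-76]))[0].astype(np.uint8)
    cs=max(cv2.findContours(m,cv2.RETR_EXTERNAL,2)[0],key=len)[:,0,:].astype(float)
    print(n,"pad",cv2.minAreaRect(plane_pts(n,cs,2).astype(np.float32)))
E
python3 - <<'E'
from h import *
for n in("top","scene"):
    snap(n); speaker(n,[495,-97]); pad(n)
p=P["top"][100:220,280:480]; q=P["scene"][160:310,170:370]
cv2.imwrite("pics/crop.png",np.vstack([cv2.resize(p,None,fx=2.2,fy=2.2),cv2.resize(q,None,fx=2.2,fy=2.2)[:330]])[...,::-1])
E
```

```text
top spk c [494.8 -97.1] yaw 0.091 z 34.3 len 174
top pad ((608.5013427734375, -76.04762268066406), (126.06734466552734, 246.65447998046875), 7.206511974334717)
scene spk c [490.8 -98.2] yaw 0.095 z 35.9 len 174
scene pad ((605.13525390625, -77.67088317871094), (120.80477905273438, 238.38272094726562), 7.511703014373779)
```

View pics/crop.png

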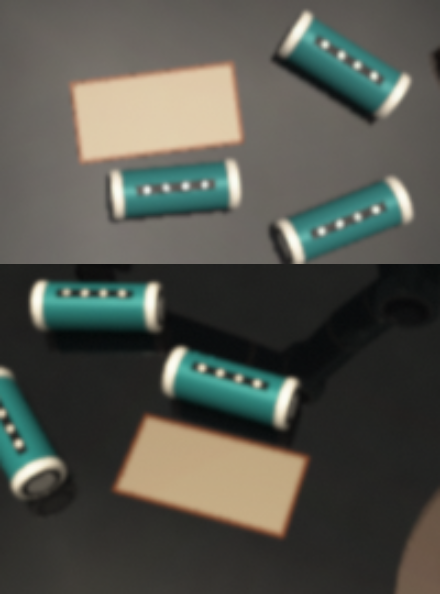

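The crop confirms the choice: the target lies button strip up, directly short of the pad. All four match in looks, and this one has the largest y. Speaker: about (493,-98), yaw 0.092. Pad: (607,-77), yaw 0.128. That leaves a roll of about 116 mm with a lateral offset of about -6 mm, so rolling straight is enough.

I'll use the closed fingers as a flat foot, about 36 mm along the rolling direction, and roll in strokes.

Emit:
{"fn": "servo_tool", "kwargs": {
  "motion": [
    [[3,5,0,0.12,0],[6.5,10.5,0,0.24,0],[10,16.5,0,0.36,0],[12,20,0,0.48,0],[14,23.5,0,0.6,0],[16,27,0,0.72,0],[18,30,0,0.84,0],[20,33.5,0,0.96,0],[22,37,0,1.08,0],[24,40,0,1.2,0],[26,43.5,0,1.3,0],[28,47,-1,1.41,0],[30,50,-3,1.415,0],[31,52,-6,1.415,0],[31.8,53.1,-9,1.415,0],[31.8,53.1,-11,1.415,0],[31.8,53.1,-12,1.415,0],[31.8,53.1,-12,1.415,0]]
  ],
  "newtons": 15
}}

```text
t: 2.2
position: [475.3, -98.2, 100.0]
eef_rot: [[-0.094, 0.996, -0.006], [0.996, 0.094, 0.002], [0.002, -0.006, -1.0]]
contact_force: [0.4, -0.2, -0.1]
finger_gap: 0.6
gripper_force: 0.0
```

Emit:
{"fn": "servo_tool", "kwargs": {
  "motion": [
    [[0,0,-0.6,0,0],[0,0,-1.2,0,0],[0,0,-1.7,0,0],[0,0,-2.0,0,0],[0,0,-2.2,0,0],[0,0,-2.4,0,0],[0,0,-2.5,0,0],[0,0,-2.5,0,0]]
  ]
}}

```text
t: 2.87
position: [477.4, -99.3, 77.6]
eef_rot: [[-0.092, 0.996, 0.0], [0.996, 0.092, -0.0], [-0.0, 0.0, -1.0]]
contact_force: [0.5, -0.1, -0.7]
finger_gap: 0.3
gripper_force: 0.0
```

Run:
```python
from h import *
s=r.sense();print(s["t"],s["position"],s["contact_force"],s["finger_gap"])
snap("scene"); cv2.imwrite("pics/s2.png",cv2.resize(P["scene"][100:300,170:390],None,fx=2.7,fy=2.7)[...,::-1])
```

```text
2.8667 [477.35691602 -99.25693257  77.60705823] [ 0.54147919 -0.14657    -0.70255696] 0.32066268085470084
```

View pics/s2.png

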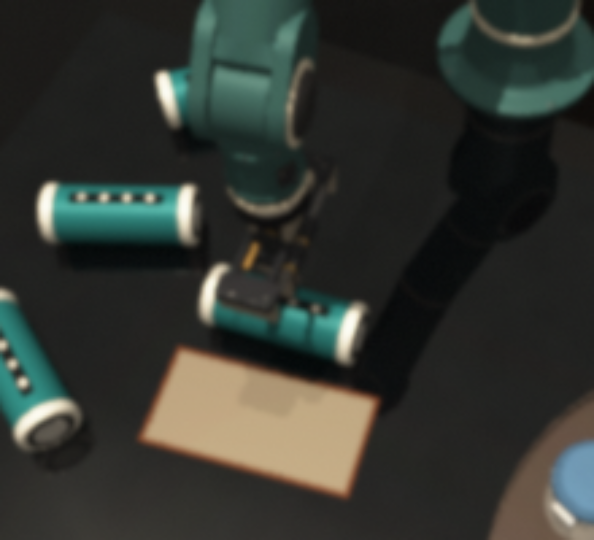

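The fingers (crop about (270,310)) hover just over mid-length of the right speaker. Next I'll lower them to contact.

Emit:
{"fn": "servo_tool", "kwargs": {
  "motion": [
    [[0,0,-0.1,0,0],[0,0,-0.2,0,0],[0,0,-0.2,0,0],[0,0,-0.2,0,0]]
  ]
}}

```text
t: 3.25
position: [477.8, -99.1, 75.9]
eef_rot: [[-0.092, 0.996, 0.001], [0.996, 0.092, -0.0], [-0.0, 0.001, -1.0]]
contact_force: [-0.2, 0.5, 3.8]
finger_gap: 0.3
gripper_force: 1.7
```

Emit:
{"fn": "servo_tool", "kwargs": {
  "motion": [
    [[0,0,-0.1,0,0],[0.1,0.01,-0.15,0,0],[0.3,0.03,-0.15,0,0],[0.6,0.06,-0.15,0,0],[1.0,0.09,-0.15,0,0],[1.4,0.13,-0.15,0,0],[1.8,0.17,-0.15,0,0],[2.2,0.2,-0.15,0,0],[2.6,0.24,-0.15,0,0],[2.9,0.27,-0.15,0,0],[3.0,0.28,-0.15,0,0],[3.0,0.28,-0.15,0,0]]
  ]
}}

```text
t: 4.25
position: [510.9, -96.1, 76.6]
eef_rot: [[-0.092, 0.996, 0.007], [0.996, 0.092, -0.001], [-0.001, 0.007, -1.0]]
contact_force: [-0.3, 1.1, 17.9]
finger_gap: 0.2
gripper_force: 8.4
```

Run:
```python
from h import *
snap("scene"); speaker("scene",[505,-97]); snap("top"); speaker("top",[505,-97])
```

```text
scene spk c [507.9 -96.3] yaw 0.094 z 35.6 len 174
top none
```

Rolling without slip: the tip moved 33 mm and the centre 17 mm. I'll finish the stroke, lift, step back and press again.

Emit:
{"fn": "servo_tool", "kwargs": {
  "motion": [
    [[0.2,0.02,0,0,0],[0.5,0.05,0,0,0],[0.9,0.08,0,0,0],[1.3,0.12,0,0,0],[1.7,0.16,0,0,0],[2.1,0.19,0,0,0],[2.4,0.22,0,0,0],[2.5,0.23,0,0,0],[2.5,0.23,0,0,0],[2.5,0.23,0.3,0,0],[2.5,0.23,1.0,0,0],[2.0,0.18,1.5,0,0],[1.0,0.09,1.5,0,0],[0,0,1.5,0,0],[-0.3,-0.03,1.5,0,0],[-0.3,-0.03,1.0,0,0],[-0.3,-0.03,0.6,0,0],[-0.3,-0.03,0.6,0,0]]
  ]
}}

```text
t: 5.95
position: [503.9, -96.7, 79.1]
eef_rot: [[-0.092, 0.996, -0.001], [0.996, 0.092, 0.0], [0.0, -0.001, -1.0]]
contact_force: [0.1, -0.0, 0.4]
finger_gap: 0.4
gripper_force: 0.0
```

Run:
```python
from h import *
snap("scene"); speaker("scene",[520,-97]); snap("top"); speaker("top",[520,-97])
```

```text
scene spk c [519.1 -95.8] yaw 0.094 z 35.8 len 175
top none
```

Emit:
{"fn": "servo_tool", "kwargs": {
  "motion": [
    [[0,0,-0.3,0,0],[0,0,-0.5,0,0],[0.1,0.01,-0.6,0,0],[0.3,0.03,-0.6,0,0],[0.7,0.06,-0.6,0,0],[1.1,0.1,-0.6,0,0],[1.5,0.14,-0.6,0,0],[1.9,0.17,-0.6,0,0],[2.1,0.19,-0.6,0,0],[2.2,0.2,-0.6,0,0],[2.2,0.2,-0.6,0,0],[2.2,0.2,-0.3,0,0],[2.2,0.2,0.4,0,0],[2.0,0.18,0.8,0,0],[1.5,0.14,0.8,0,0],[1.1,0.1,0.8,0,0],[1.1,0.1,0.4,0,0],[1.1,0.1,0.1,0,0],[1.1,0.1,0.0,0,0]]
  ]
}}

```text
t: 7.73
position: [514.8, -95.7, 79.2]
eef_rot: [[-0.092, 0.996, -0.001], [0.996, 0.092, 0.0], [0.0, -0.001, -1.0]]
contact_force: [0.5, 0.6, -0.2]
finger_gap: 0.4
gripper_force: 0.0
```

Run:
```python
from h import *
snap("scene"); speaker("scene",[530,-97]); snap("top"); speaker("top",[530,-97])
```

```text
scene spk c [530.9 -95.1] yaw 0.094 z 35.7 len 176
top none
```

Emit:
{"fn": "servo_tool", "kwargs": {
  "motion": [
    [[0,0,-0.3,0,0],[0,0,-0.6,0,0],[0.1,0.01,-0.65,0,0],[0.3,0.03,-0.65,0,0],[0.6,0.06,-0.65,0,0],[0.9,0.08,-0.65,0,0],[1.2,0.11,-0.63,0,0],[1.5,0.14,-0.61,0,0],[1.8,0.17,-0.59,0,0],[2.1,0.19,-0.57,0,0],[2.4,0.22,-0.54,0,0],[2.7,0.25,-0.51,0,0],[3.0,0.28,-0.48,0,0],[3.3,0.3,-0.46,0,0],[3.6,0.33,-0.45,0,0],[3.9,0.36,-0.45,0,0],[4.2,0.39,-0.45,0,0],[4.5,0.42,-0.45,0,0],[4.6,0.43,-0.45,0,0],[4.6,0.43,-0.45,0,0]]
  ]
}}

```text
t: 9.6
position: [565.2, -91.0, 78.6]
eef_rot: [[-0.092, 0.996, 0.008], [0.996, 0.092, -0.001], [-0.001, 0.008, -1.0]]
contact_force: [0.1, 0.9, 16.3]
finger_gap: 0.6
gripper_force: 8.0
```

Run:
```python
from h import *
snap("scene"); speaker("scene",[550,-93],37)
```

```text
scene spk c [555.8 -92.5] yaw 0.093 z 37.4 len 175
```

It has climbed onto the felt (axis z 37). Remaining: about 51 mm.

Emit:
{"fn": "servo_tool", "kwargs": {
  "motion": [
    [[0.2,0.02,0,0,0],[0.5,0.05,0,0,0],[0.9,0.08,0,0,0],[1.2,0.11,0,0,0],[1.5,0.14,0,0,0],[1.6,0.15,0,0,0],[1.6,0.15,0,0,0],[1.6,0.15,0.3,0,0],[1.6,0.15,1.0,0,0],[1.0,0.09,1.5,0,0],[0,0,1.5,0,0],[-1.0,-0.09,1.5,0,0],[-1.7,-0.16,1.5,0,0],[-1.7,-0.16,1.0,0,0],[-1.7,-0.16,0.6,0,0],[-1.7,-0.16,0.6,0,0]]
  ]
}}

```text
t: 11.03
position: [543.8, -93.0, 80.6]
eef_rot: [[-0.092, 0.996, -0.001], [0.996, 0.092, 0.0], [0.0, -0.001, -1.0]]
contact_force: [-0.6, 0.5, 0.3]
finger_gap: 0.3
gripper_force: 0.0
```

Run:
```python
from h import *
snap("scene"); speaker("scene",[562,-93],37)
```

```text
scene spk c [562.2 -92.1] yaw 0.096 z 37.6 len 175
```

Emit:
{"fn": "servo_tool", "kwargs": {
  "motion": [
    [[0.4,0.04,-0.2,0,0],[0.4,0.04,-0.5,0,0],[0.5,0.05,-0.6,0,0],[0.7,0.06,-0.6,0,0],[1.1,0.1,-0.6,0,0],[1.5,0.14,-0.6,0,0],[1.9,0.17,-0.6,0,0],[2.3,0.21,-0.6,0,0],[2.7,0.25,-0.6,0,0],[3.1,0.29,-0.6,0,0],[3.5,0.32,-0.6,0,0],[3.9,0.36,-0.6,0,0],[4.3,0.4,-0.6,0,0],[4.7,0.43,-0.6,0,0],[5.1,0.47,-0.6,0,0],[5.5,0.51,-0.6,0,0],[5.9,0.54,-0.6,0,0],[6.1,0.56,-0.6,0,0],[6.2,0.57,-0.6,0,0],[6.2,0.57,-0.6,0,0]]
  ]
}}

```text
t: 12.8
position: [609.6, -86.7, 77.6]
eef_rot: [[-0.092, 0.996, 0.006], [0.996, 0.092, -0.0], [-0.001, 0.006, -1.0]]
contact_force: [1.1, 0.5, 9.9]
finger_gap: 0.5
gripper_force: 4.6
```

Emit:
{"fn": "servo_tool", "kwargs": {
  "motion": [
    [[0,0,0.3,0,0],[0,0,1.0,0,0],[-0.6,-0.06,1.5,0,0],[-1.6,-0.15,1.5,0,0],[-2.6,-0.24,1.5,0,0],[-2.6,-0.24,1.0,0,0],[-2.6,-0.24,0.6,0,0],[-2.6,-0.24,0.6,0,0]]
  ]
}}

```text
t: 13.47
position: [579.5, -89.9, 80.5]
eef_rot: [[-0.091, 0.996, -0.002], [0.996, 0.091, 0.0], [0.0, -0.002, -1.0]]
contact_force: [0.2, 0.1, -0.3]
finger_gap: 0.2
gripper_force: 0.0
```

Run:
```python
from h import *
snap("scene"); speaker("scene",[592,-91],37);pad("scene")
```

```text
scene spk c [591.5 -89. ] yaw 0.091 z 37.3 len 175
scene pad ((606.4762573242188, -77.63729095458984), (118.91976165771484, 241.23077392578125), 7.041647434234619)
```

Emit:
{"fn": "servo_tool", "kwargs": {
  "motion": [
    [[0,0,-0.3,0,0],[0,0,-0.5,0,0],[0.1,0.01,-0.6,0,0],[0.3,0.03,-0.6,0,0],[0.6,0.06,-0.6,0,0],[1.0,0.09,-0.6,0,0],[1.4,0.13,-0.6,0,0],[1.8,0.17,-0.6,0,0],[2.2,0.2,-0.6,0,0],[2.6,0.24,-0.6,0,0],[2.9,0.27,-0.6,0,0],[3.1,0.29,-0.6,0,0],[3.1,0.29,-0.6,0,0],[3.1,0.29,-0.6,0,0],[3.1,0.29,-0.3,0,0],[3.1,0.29,0.5,0,0],[3.1,0.29,3,0,0],[3.1,0.29,6,0,0],[3.1,0.29,9,0,0]]
  ]
}}

```text
t: 15.2
position: [610.5, -86.6, 172.0]
eef_rot: [[-0.092, 0.996, -0.002], [0.996, 0.092, 0.001], [0.001, -0.002, -1.0]]
contact_force: [0.3, 0.3, 0.3]
finger_gap: 0.6
gripper_force: 0.0
```

Emit:
{"fn": "servo_tool", "kwargs": {
  "motion": [
    [[-2,-3,3,0,0],[-5,-6,5,0,0],[-8,-8,7,0,0],[-11,-10,7,0,0],[-14,-12,7,0,0],[-16,-13,7,0,0],[-16,-13,7,0,0]]
  ]
}}

```text
t: 15.78
position: [446.8, -220.2, 241.6]
eef_rot: [[-0.085, 0.996, -0.003], [0.996, 0.085, -0.002], [-0.002, -0.003, -1.0]]
contact_force: [0.5, 0.4, -0.1]
finger_gap: 0.5
gripper_force: 0.0
```

Run:
```python
from h import *
for n in("scene","top"):
    snap(n); speaker(n,[607,-88],37); pad(n)
p=P["top"][100:220,280:480]; q=P["scene"][160:310,170:370]
cv2.imwrite("pics/end.png",np.vstack([cv2.resize(p,None,fx=2.2,fy=2.2),cv2.resize(q,None,fx=2.2,fy=2.2)])[...,::-1])
```

```text
scene spk c [607.6 -85.6] yaw 0.095 z 37.5 len 171
scene pad ((604.5927124023438, -78.65508270263672), (120.70021057128906, 239.09078979492188), 6.915408134460449)
top spk c [611.6 -84.9] yaw 0.092 z 36.1 len 170
top pad ((608.5883178710938, -75.72055053710938), (120.0822982788086, 240.63192749023438), 7.804314613342285)
```

View pics/end.png

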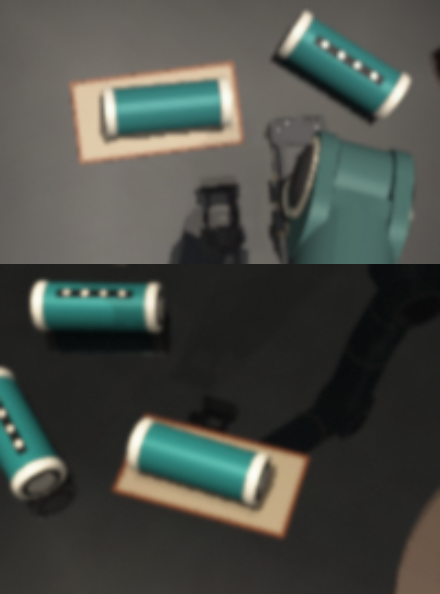

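The speaker lies on the pad about 2 mm off the centre line (crop about (168,107) and (200,460)), with both ends on the felt and the arm clear.

```bash
python3 -c "
from cell import r
print(r.hand_in())"
```

```text
the job is handed in; nothing more can be done
None
```

I rolled the speaker onto the pad and handed the job in at about 16 s. In the last pictures it lies about 2 mm off the centre line, about 9 mm off the middle lengthwise and nearly parallel, with the arm clear; the hand-in returned no verdict.

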